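Return a used baking tin through the chute flap

TASK

Send the empty, upturned dark baking tin to the wash-up: push it up the ramp of the return chute and through the blue swing flap, until it stands mouth down inside the wire cage and the flap has swung shut behind it. Slide the tin, do not lift it or tip it over, and leave the cake, the glass bowl and the shaker where they are.

Things in the scene. Friction and masses are not known exactly. Their poses are not given: they have to be found in the camera images.
- tin: Used round baking tin of dark steel, empty and turned upside down: mouth on the worktop, its flat closed bottom on top. 90 mm diameter, 50 mm high, about 0.22 kg (0.15 to 0.3). Origin: centre of its underside (the mouth); z up along its axis.
- chute: Return chute of bright steel with a blue flap frame, fixed to the worktop. Origin: on the worktop, straight below the middle of the flap; +x is the way in (ramp foot to cage), y across, z up; heights are above the worktop. Clear width between the side cheeks 120 mm (y -60 to 60), cheeks 6 mm thick. Flap frame at x -6 to 6 mm, header bar from height 122 to 134 mm.
- ramp_foot (a point): Middle of the ramp's lower edge: chute x -230 mm, height 0. The steel ramp rises evenly to height 54 mm at x -65 mm. Side cheeks are 74 mm high from x -205 mm inwards; outside that, two 40 mm high plates flare out to a mouth about 155 mm wide at x -245 mm.
- crest (a point): End of the level steel crest, 20 mm before the flap: chute x -20 mm, height 54 mm. The crest is level from x -65 mm to here. Then a row of seven free-turning white rollers (16 mm diameter) slopes down at 16 degrees to the end wall; once the tin's middle is well past this edge and under the flap it rolls down by itself to the end wall.
- cage (a point): Middle of the foot of the cage's end wall, at the bottom of the sloping white rollers: chute x 156 mm, height 4 mm. The tin comes to rest against this wall, standing on the rollers. Solid sides 60 mm high, then wires; the wire roof is at height 134 mm.
- flap (a joint): Smooth blue flap, a plate 116 mm wide, 62 mm high, 4 mm thick, hanging from a hinge at height 122 mm right under the header, in the plane x = 0 of the chute. 0 = hanging shut; grows as the flap swings into the cage; stop at 1.45 rad. A weak spring and its weight close it (under 1 N at the tin); the pushed tin opens it.
- cake: Bystander: dark round tin filled with a tall golden souffle cake, 106 mm diameter, 92 mm high. Origin: centre of its underside.
- bowl: Bystander: small clear glass bowl, 90 mm diameter, 45 mm high. Origin: centre of its underside.
- shaker: Bystander: steel sugar shaker, 58 mm diameter, 100 mm high, upright. Origin: centre of its underside.

How it is judged:
On the way:
1. the tin stands in the flap's doorway and the flap is swung open over it (value of joint flap above 0.4 rad and x of tin in the frame of chute between -0.06 and 0.06 m and y of tin in the frame of chute between -0.03 and 0.03 m and z of tin in the frame of chute below 0.06 m), for 0.05 s.
At the end, for the whole second after the job is handed in: The tin is at rest inside the cage: its middle more than 70 mm past the flap, between the cage sides, standing on the rollers within 0.4 rad of upright, and the flap hangs shut (under 0.1 rad) (x of tin in the frame of chute between 0.07 and 0.15 m and y of tin in the frame of chute between -0.03 and 0.03 m and height (world z) of tin below 0.03 m and angle between tin's own z axis and vertical below 0.4 rad and value of joint flap below 0.1 rad and linear speed of tin below 0.02 m/s); the robot touches nothing.
It fails at once if the tin is lifted (underside more than 60 mm above the worktop) (height (world z) of tin above 0.06 m).
It fails at once if the tin is tipped over (more than 0.9 rad) (angle between tin's own z axis and vertical above 0.9 rad).
It fails at once if the cake is moved more than 25 mm (distance of cake from where it was at the start of the episode above 0.025 m).
It fails at once if the bowl is moved more than 25 mm (distance of bowl from where it was at the start of the episode above 0.025 m).
It fails at once if the shaker is moved more than 25 mm (distance of shaker from where it was at the start of the episode above 0.025 m).
It also fails if it takes over 64 s, if anything falls off the work surface, if the arm or the gripper's body presses on something with over 40 N, if the wrist force passes 120 N, or if a joint passes its speed limit or range.

ROBOT

A 6-joint arm with a two-finger parallel gripper is mounted at the origin on the work surface. World frame = base frame: x ahead of the robot, y to its left, z up, the work surface at z = 0. Lengths are in m, angles in rad, forces in N, time in s.
With the tool pointing down it reaches from about 0.4 to 0.825 m from the base axis. Payload 7 kg.
Tool frame: the origin (TCP) lies between the finger pads; the fingertips stand 22 mm ahead of it and the grasp point (between the pads) lies 3 mm ahead of it; z points along the fingers, y is the direction in which the jaws open and shut (so a half turn about z gives the same grasp; the last joint's range is limited). The gripper opens to 88 mm and grips with 3 to 60 N. Pads are 19 mm wide; open, the fingers measure 130 mm over their backs; the gripper's body (78 mm by 193 mm) begins 47 mm behind the grasp point.
Start: joints at [-0.976, 0.359, 0.012, 0, -1.224, -0.288], TCP at [0.204, -0.643, 0.249] pointing down, gripper open.
Joint ranges: [-3.07, 3.07], [-1.43, 2.12], [-1.02, 1.25], [-3.03, 1.67], [-3.05, -0], [-3.03, 3.03]. Speed limits (rad/s): [2.39, 2.39, 3.01, 3.14, 3.14, 3.14].

INTERFACE

Orientations are given as [roll, pitch, yaw] about the fixed x, y, z axes, in that order (R = Rz(yaw) Ry(pitch) Rx(roll)).
In Python, from station import arm, optics gives the robot as it stands. The module is installed in compiled form; this text tells all that it offers.
- The arm moves only by the tool jog_arm, never from a script. Its argument "motion" is a list that holds one entry, the list of rows, each a list of 7 numbers: the shift along the tool's x, y, z in m, then the turn, a rotation vector about the tool's x, y, z in degrees, then the finger opening in m, from 0 to 0.0876. In form: [[[x, y, z, rx, ry, rz, grip], ...]]. A call has 1 to 8 rows; each row is the pose to reach, as a shift and turn from the pose measured when the call began, along the tool's axes at that moment; what a row does not reach only later rows make up. A row lasts 1/10 s, in which the tool goes at most 50 mm and 8.59 degrees, less where a joint would pass 70% of its speed; a pose out of reach is approached as far as the arm can. A call with a gripper value outside its range is refused whole. The fingers move at their own pace and stop on an object; "newtons" is the grip in N (left out, the last holds). Time passes only in rows, so rows that repeat a pose let the fingers close. It gives the time, the measured TCP pose, the force and the opening at its end, in the units of the state.
- arm.get_state(): the state, without advancing time (a new reading comes with each control period).
- optics.grab_frame(name): name is "scene" or "top" or "wrist"; returns the picture (384x512x3 uint8, red, green, blue); there is no depth.
- optics.camera_model(name): a dict with "mtx" (3x3 intrinsics, pixels), "R" (3x3) and "t" (3): a world point X has camera coordinates R X + t; the wrist camera has in their place "mount" (4x4, takes a point from camera to tool coordinates, whose origin is the TCP and whose axes are the flange's). Camera axes: x right, y down, z forward; pixel columns grow to the right and rows downward; lengths in m; the calibration is good to about 2 mm. The wrist camera is an equidistant fisheye: a pixel r from the principal point sees the ray r / f radians off the axis. A picture is of the moment at which its call begins: read the wrist's pose just before it. camera_model takes no time and is no camera call.
- arm.job_done(): hands the job in, once; it reports no verdict.
The state is a dict: "t": time; "q": joint angles; "qd": joint speeds; "joint_efforts": joint torques, N m; "eef_pos": TCP position; "ee_rot": TCP orientation; "force": force on the tool from outside, world axes, zero at the start; "moment": the same for the moment, N m; "width": finger opening in m.
Only numpy, scipy, OpenCV 4.12 (cv2) and the standard library are available. Lean on these libraries where they do the work, as an engineer would, in place of code of your own. Each camera call takes 0.05 s, during which the arm holds its last target.

## Working session

There is one attempt and no reset: what is moved stays moved. The work goes in short steps, Python scripts to look and compute and a tool call to move; the robot and the scene stay as the last step left them, time stands still between calls to the robot, and variables do not carry over. Pictures are saved under pics/ and viewed, and the job is handed in when it is done.

Besides the shell and the picture viewer there is one more tool, called after "Emit:" in YAML: its name, and indented under it one key for each argument. jog_arm: Moves the arm, as the interface text tells. Its arguments: {"type":"object","properties":{"motion":{"type":"array","items":{"type":"array","items":{"type":"array","items":{"type":"number"}}}},"newtons":{"type":"number"}},"required":["motion"]}

```bash
mkdir -p pics; python3 - <<'E'
from station import arm, optics
import cv2
for n in ["scene","top"]:
    f=optics.grab_frame(n); cv2.imwrite(f"pics/{n}0.png",cv2.resize(f[:,:,::-1],(800,600),interpolation=cv2.INTER_CUBIC))
    print(n,optics.camera_model(n))
print(arm.get_state())
E
```

```text
scene {'mtx': array([[369.51790647,   0.        , 256.81633368],
       [  0.        , 369.51790647, 187.52238923],
       [  0.        ,   0.        ,   1.        ]]), 'R': array([[-0.60083454,  0.79921374,  0.01597665],
       [ 0.46067559,  0.36252306, -0.81015741],
       [-0.65328084, -0.47941051, -0.58599463]]), 't': array([ 0.29910121, -0.21236345,  1.28935979])}
top {'mtx': array([[376.75207841,   0.        , 258.53083357],
       [  0.        , 376.75207841, 191.46212204],
       [  0.        ,   0.        ,   1.        ]]), 'R': array([[ 0.01019546, -0.99966798, -0.02366393],
       [-0.99220772, -0.00717489, -0.12438794],
       [ 0.12417685,  0.02474773, -0.99195144]]), 't': array([0.06551263, 0.58235179, 1.08877845])}
{'t': 0.1, 'q': array([-9.75886685e-01,  3.59315690e-01,  1.11617804e-02, -2.93852208e-04,
       -1.22405311e+00, -2.88111860e-01]), 'qd': array([ 2.18598254e-03, -5.49604613e-04,  3.90159451e-04, -2.58407379e-03,
       -1.10323605e-03, -4.33177293e-05]), 'joint_efforts': array([-3.30437193e-03, -5.84164846e+01,  2.93751007e+01,  7.01554030e+00,
        1.02297618e-02, -6.46623994e-05]), 'eef_pos': array([ 0.20372564, -0.6431213 ,  0.24772362]), 'ee_rot': array([ 3.14016160e+00, -1.36005365e-04, -2.83489483e+00]), 'force': array([-0.14146761, -0.79840302,  0.86252147]), 'moment': array([-0.06535831,  0.02227516,  0.02920828]), 'width': 0.08788445678777906}
```

View pics/scene0.png

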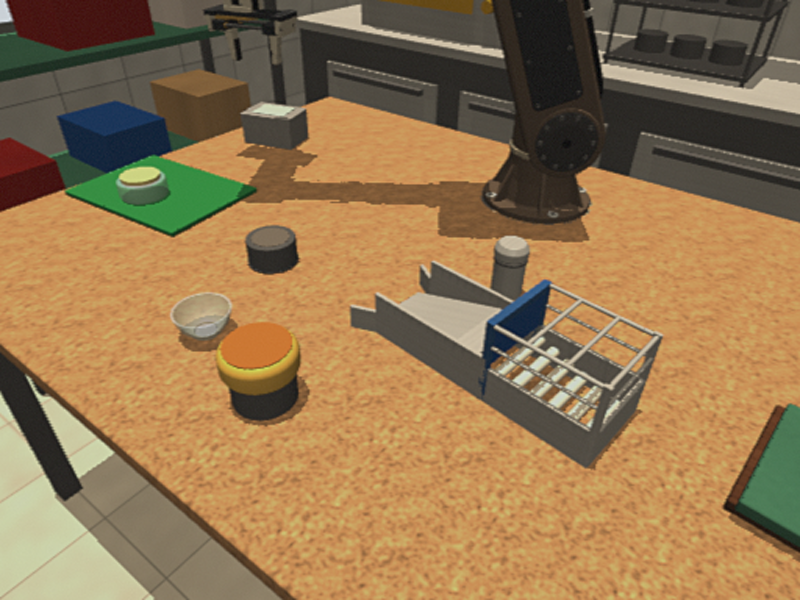

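View pics/top0.png

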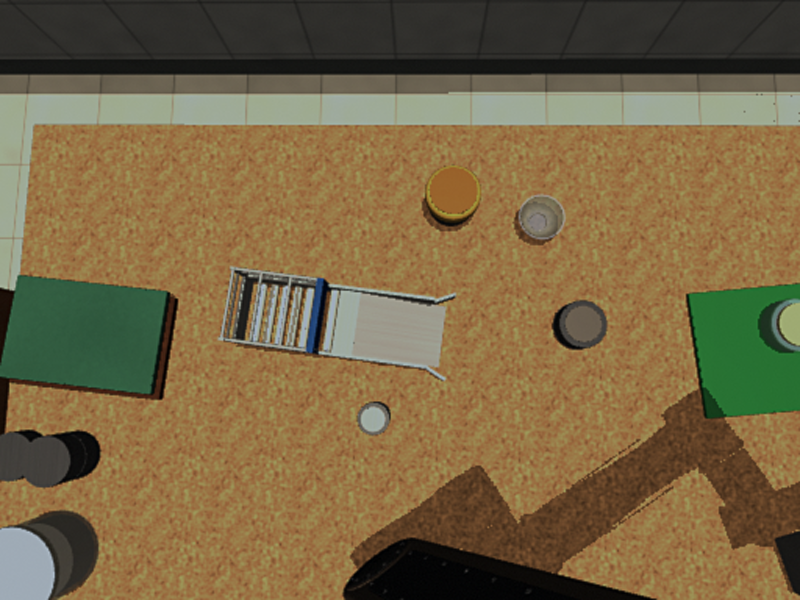

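The scene camera shows the tin at about (272,250), the bowl at (202,318), the cake at (260,370), and the chute with its ramp at the left and cage at the right. In the top view the tin is at (581,324), the ramp foot at about (443,335), and the blue flap at (318,315). The shaker is at (374,418). I'll enlarge this for measuring.

```bash
python3 - <<'E'
from station import arm, optics
import cv2
f=optics.grab_frame("top")[:,:,::-1]; cv2.imwrite("pics/top_raw.png",f)
c=f[160:250,135:295]; cv2.imwrite("pics/topc.png",cv2.resize(c,None,fx=5,fy=5,interpolation=cv2.INTER_CUBIC))
c=f[90:240,260:400]; cv2.imwrite("pics/topd.png",cv2.resize(c,None,fx=4,fy=4,interpolation=cv2.INTER_CUBIC))
E
```

```text
(no output)
```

View pics/topc.png

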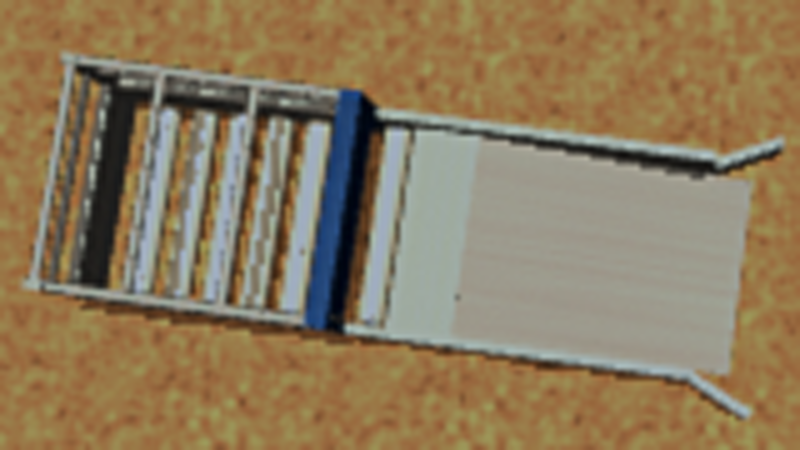

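View pics/topd.png

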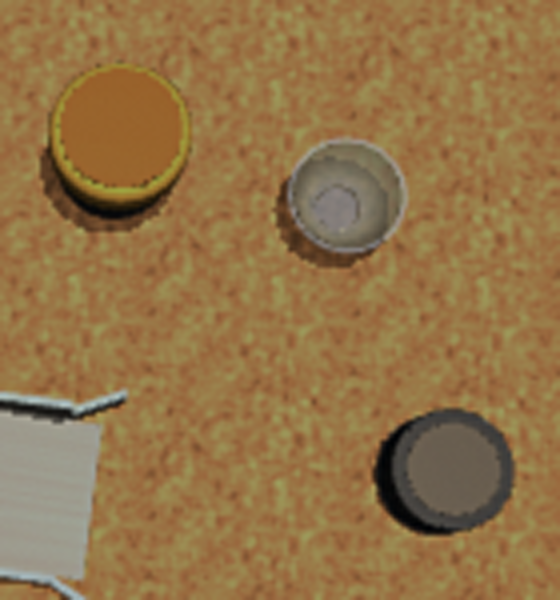

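The ramp foot corners are at crop (751,181) and (727,374), the crest line runs (480,137) to (451,341), and the header is the blue bar. The tin's disc is centred at about (455,470) in crop d. Next I'll fit the chute pose by least squares.

```bash
cat > h.py <<'E'
import numpy as np, cv2
from station import arm, optics
from scipy.spatial.transform import Rotation as Ro
def proj(n,X):
    m=optics.camera_model(n); p=(m['R']@np.atleast_2d(X).T+m['t'][:,None]); p=m['mtx']@p; return (p[:2]/p[2]).T
def back(n,uv,z):
    m=optics.camera_model(n); d=m['R'].T@np.linalg.inv(m['mtx'])@np.array([uv[0],uv[1],1.]); c=-m['R'].T@m['t']
    return c+d*(z-c[2])/d[2]
E
python3 - <<'E'
from h import *
from scipy.optimize import least_squares
C=lambda x,y:((x+.5)/5-.5+135,(y+.5)/5-.5+160)
D=lambda x,y:((x+.5)/4-.5+260,(y+.5)/4-.5+90)
# chute +x = image left(+worldy); chute +y = left of that = world -x = image down
pts=[((-.230,-.060,0),C(751,181)),((-.230,.060,0),C(727,374)),((-.065,-.060,.054),C(480,137)),((-.065,.060,.054),C(451,341)),
((-.245,-.0775,.040),C(783,146)),((-.245,.0775,.040),C(748,414)),((-.006,-.066,.134),C(362,91)),((-.006,.066,.134),C(327,330))]
L=np.array([p[0] for p in pts]);U=np.array([p[1] for p in pts])
def T(p,L):
    c,s=np.cos(p[2]),np.sin(p[2]); return np.c_[p[0]+c*L[:,0]-s*L[:,1],p[1]+s*L[:,0]+c*L[:,1],L[:,2]]
r=least_squares(lambda p:(proj('top',T(p,L))-U).ravel(),[.6,.3,1.57],loss='soft_l1')
print(r.x,np.degrees(r.x[2])); print((proj('top',T(r.x,L))-U).round(1))
for n,uv in [('top',D(455,470))]: print('tin top50',back(n,uv,.05))
print('tin outer z0',back('top',D(452,470),0), back('top',D(452,470),.05))
print('scene tin top',back('scene',(271.5*.64,237*.64),.05))
print('bowl',back('top',D(347,196),.045),'cake',back('top',D(120,132),.092),'shaker',back('top',(374*.64,416*.64),.1))
m=optics.camera_model('top');print('cam',-m['R'].T@m['t'])
np.save('chute.npy',r.x)
im=cv2.imread('pics/scene0.png')
for q in proj('scene',T(r.x,L))/.64: cv2.circle(im,tuple(int(v) for v in q),3,(255,0,255),-1)
cv2.imwrite('pics/chk.png',cv2.resize(im[200:480,150:680],None,fx=1.5,fy=1.5))
E
```

```text
[0.54125445 0.22526058 1.44921442] 83.03386973856841
[[ 0.3  0.2]
 [ 0.2  0.5]
 [-0.2 -0.2]
 [-0.2 -0.6]
 [ 0.2  0.5]
 [ 0.8 -1. ]
 [-0.3  0.2]
 [-0.6  0.1]]
tin top50 [ 0.53651801 -0.26536557  0.05      ]
tin outer z0 [ 0.54078252 -0.27704728  0.        ] [ 0.53650014 -0.2631924   0.05      ]
scene tin top [ 0.53740866 -0.26222541  0.05      ]
bowl [ 0.74261875 -0.19189226  0.045     ] cake [ 0.7768977  -0.01900063  0.092     ] shaker [0.36588619 0.11973349 0.1       ]
cam [0.44194493 0.04272439 1.15400317]
```

View pics/chk.png

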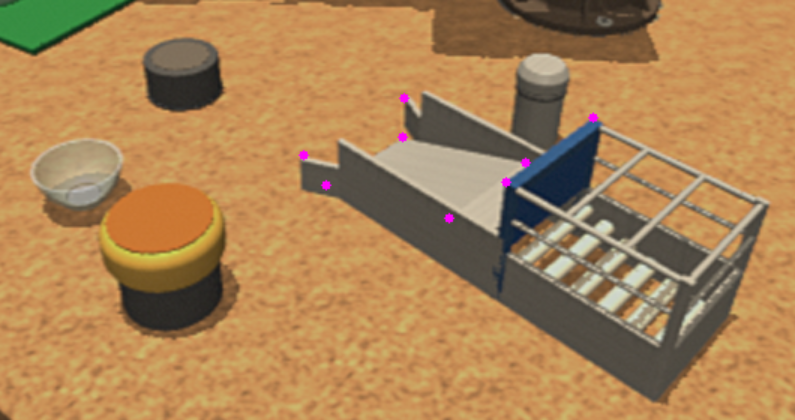

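The chute fit matches the scene view. The chute origin is at (0.541,0.225) with yaw 83.0°, and the tin is near (0.537,-0.264). I'll push with the fingers half open (54 mm) as a cradle, aligned with the chute and tilted 15° back, so the body clears the header and contact stays low on the tin. First comes a helper that turns chute-frame fingertip targets into tool rows.

```bash
cat >> h.py <<'E'
P=np.load('chute.npy'); ca,sa=np.cos(P[2]),np.sin(P[2])
RC=np.array([[ca,-sa,0],[sa,ca,0],[0,0,1]]); OC=np.array([P[0],P[1],0])
def goal_R(t):
    t=np.radians(t); return RC@np.array([[-np.cos(t),0,np.sin(t)],[0,1,0],[-np.sin(t),0,-np.cos(t)]])
def cur():
    s=arm.get_state(); R=Ro.from_euler('xyz',s['ee_rot']).as_matrix(); return s,s['eef_pos'],R
def tip():
    s,p,R=cur(); return RC.T@(p+.022*R[:,2]-OC)
def rows(targets,tilt=15,g=.054):
    s,p,R=cur(); G=goal_R(tilt); rv=np.degrees(Ro.from_matrix(R.T@G).as_rotvec())
    print('t',s['t'],'tip',tip().round(4),'F',s['force'].round(1),'w',s['width'].round(3))
    for T in targets:
        tcp=RC@np.array(T)+OC-.022*G[:,2]; print((R.T@(tcp-p)).round(4),rv.round(1),T)
E
python3 - <<'E'
from h import *
tin=(RC.T@(np.array([.537,-.264,0])-OC)); print('tin chute',tin)
rows([(-.60,-.055,.15),(-.60,-.055,.01)])
E
```

```text
tin chute [-0.48616486 -0.05511575  0.        ]Traceback (most recent call last):
  File "<stdin>", line 3, in <module>
  File "h.py", line 19, in rows
    print('t',s['t'],'tip',tip().round(4),'F',s['force'].round(1),'w',s['width'].round(3))
                                                                      ^^^^^^^^^^^^^^^^
AttributeError: 'float' object has no attribute 'round'
```

```bash
sed -i "s/s\['width'\].round(3)/round(s['width'],3)/" h.py
python3 - <<'E'
from h import *
rows([(-.60,-.055,.15),(-.60,-.055,.01)])
E
```

```text
t 0.15 tip [-0.9029  0.2297  0.2258] F [-0.4  0.1 -0.3] w 0.088
[-0.3824  0.152   0.0767] [ -8.5 -13.3 -65.1] (-0.6, -0.055, 0.15)
[-0.3825  0.1518  0.2167] [ -8.5 -13.3 -65.1] (-0.6, -0.055, 0.01)
```

Emit:
jog_arm:
  motion:
    - [[-0.1,0.04,0.02,-2,-3.3,-16,0.054],[-0.19,0.076,0.038,-4.2,-6.6,-32,0.054],[-0.28,0.11,0.056,-6,-10,-48,0.054],[-0.382,0.152,0.077,-8.5,-13.3,-65.1,0.054],[-0.382,0.152,0.077,-8.5,-13.3,-65.1,0.054],[-0.382,0.152,0.077,-8.5,-13.3,-65.1,0.054],[-0.382,0.152,0.077,-8.5,-13.3,-65.1,0.054],[-0.382,0.152,0.077,-8.5,-13.3,-65.1,0.054]]

```text
t: 0.95
eef_pos: [0.5091, -0.393, 0.1739]
ee_rot: [-3.141, 0.263, -1.686]
force: [1.1, -0.1, -0.5]
width: 0.054
```

```bash
python3 - <<'E'
from h import *
rows([(-.60,-.055,.15),(-.60,-.055,.01)])
E
```

```text
t 0.95 tip [-0.6119 -0.043   0.1526] F [ 1.1 -0.1 -0.5] w 0.054
[-0.0108 -0.012   0.0056] [0.  0.1 0.3] (-0.6, -0.055, 0.15)
[ 0.0257 -0.0119  0.1408] [0.  0.1 0.3] (-0.6, -0.055, 0.01)
```

Emit:
jog_arm:
  motion:
    - [[-0.005,-0.012,0.03,0,0.1,0.3,0.054],[0.005,-0.012,0.06,0,0.1,0.3,0.054],[0.013,-0.012,0.09,0,0.1,0.3,0.054],[0.021,-0.012,0.12,0,0.1,0.3,0.054],[0.026,-0.012,0.141,0,0.1,0.3,0.054],[0.026,-0.012,0.141,0,0.1,0.3,0.054]]

```text
t: 1.55
eef_pos: [0.5203, -0.3814, 0.0271]
ee_rot: [3.134, 0.265, -1.694]
force: [-1.0, 0.8, -0.4]
width: 0.054
```

```bash
python3 - <<'E'
from h import *
import cv2
rows([(-.535,-.055,.01),(-.50,-.043,.01),(-.45,-.026,.01)])
for n in ['scene','top']:
    f=optics.grab_frame(n)[:,:,::-1]; cv2.imwrite(f'pics/{n}1.png',f)
a=cv2.imread('pics/scene1.png')[100:240,80:300];b=cv2.imread('pics/top1.png')[120:300,280:450]
cv2.imwrite('pics/c1.png',np.hstack([cv2.resize(a,(440,420)),cv2.resize(b,(360,420))]))
E
```

```text
t 1.55 tip [-0.5989 -0.0526  0.0058] F [-1.   0.8 -0.4] w 0.054
[-0.0629 -0.0022  0.0127] [ 0.4  0.2 -0.1] (-0.535, -0.055, 0.01)
[-0.0966  0.0098  0.0219] [ 0.4  0.2 -0.1] (-0.5, -0.043, 0.01)
[-0.1449  0.0268  0.0351] [ 0.4  0.2 -0.1] (-0.45, -0.026, 0.01)
```

View pics/c1.png

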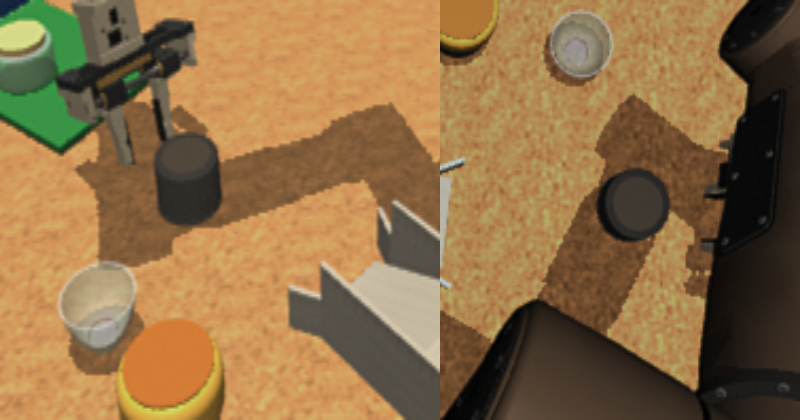

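The scene view shows both fingers standing behind the tin, straddling its centre. The bowl and cake are well clear. I'm starting the push, angled onto the chute axis.

Emit:
jog_arm:
  motion:
    - [[-0.03,-0.002,0.006,0.4,0.2,-0.1,0.054],[-0.05,-0.002,0.009,0.4,0.2,-0.1,0.054],[-0.063,-0.002,0.012,0.4,0.2,-0.1,0.054],[-0.075,0.001,0.015,0.4,0.2,-0.1,0.054],[-0.087,0.006,0.018,0.4,0.2,-0.1,0.054],[-0.1,0.011,0.022,0.4,0.2,-0.1,0.054],[-0.112,0.015,0.025,0.4,0.2,-0.1,0.054],[-0.124,0.019,0.029,0.4,0.2,-0.1,0.054]]

```text
t: 2.45
eef_pos: [0.5193, -0.2545, 0.0359]
ee_rot: [-3.134, 0.257, -1.69]
force: [0.9, -7.4, 6.9]
width: 0.054
```

```bash
python3 - <<'E'
from h import *
import cv2
rows([(-.43,-.018,.014),(-.40,-.007,.016),(-.38,0,.018)])
for n in ['scene','top']:
    f=optics.grab_frame(n)[:,:,::-1]; cv2.imwrite(f'pics/{n}2.png',f)
a=cv2.imread('pics/scene2.png')[100:240,80:300];b=cv2.imread('pics/top2.png')[120:300,250:420]
cv2.imwrite('pics/c2.png',np.hstack([cv2.resize(a,(440,420)),cv2.resize(b,(360,420))]))
E
```

```text
t 2.45 tip [-0.4733 -0.0366  0.0146] F [ 0.9 -7.4  6.9] w 0.054
[-0.0417  0.0184  0.0115] [-0.4 -0.3  0.2] (-0.43, -0.018, 0.014)
[-0.0712  0.0294  0.0171] [-0.4 -0.3  0.2] (-0.4, -0.007, 0.016)
[-0.0911  0.0363  0.0202] [-0.4 -0.3  0.2] (-0.38, 0, 0.018)
```

View pics/c2.png

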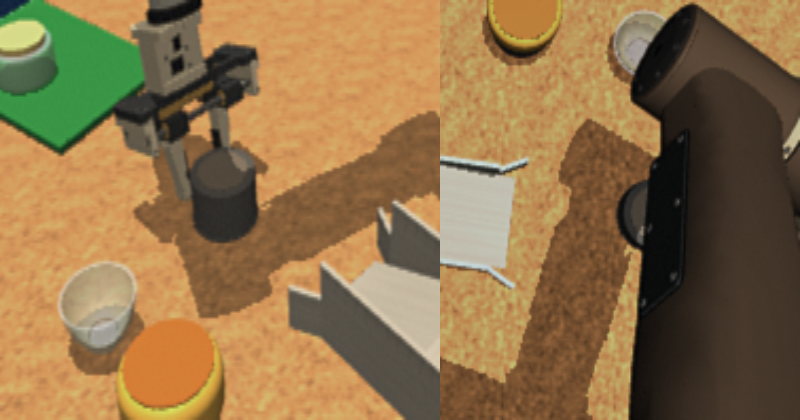

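The tin is upright and seated in the finger cradle, at about (225,195) in the left panel. Continuing onto the chute axis.

Emit:
jog_arm:
  motion:
    - [[-0.014,0.006,0.004,0,0,0,0.054],[-0.028,0.012,0.008,0,0,0,0.054],[-0.042,0.018,0.011,0,-0.3,0.2,0.054],[-0.056,0.024,0.014,0,-0.3,0.2,0.054],[-0.07,0.029,0.017,0,-0.3,0.2,0.054],[-0.082,0.034,0.019,0,-0.3,0.2,0.054],[-0.092,0.037,0.02,0,-0.3,0.2,0.054]]

```text
t: 3.25
eef_pos: [0.4921, -0.1535, 0.0392]
ee_rot: [-3.138, 0.264, -1.693]
force: [-0.3, -1.7, -0.6]
width: 0.0538
```

```bash
python3 - <<'E'
from h import *
import cv2
for n in ['scene','top']:
    f=optics.grab_frame(n)[:,:,::-1]; cv2.imwrite(f'pics/{n}3.png',f)
rows([(-.345,0,.02),(-.30,0,.021),(-.265,0,.022),(-.24,0,.023)])
a=cv2.imread('pics/scene3.png')[100:240,80:300];b=cv2.imread('pics/top3.png')[120:300,230:400]
cv2.imwrite('pics/c3.png',np.hstack([cv2.resize(a,(440,420)),cv2.resize(b,(360,420))]))
E
```

```text
t 3.35 tip [-0.376   0.0024  0.0184] F [ 0.  -1.1 -0.4] w 0.054
[-0.0304 -0.0025  0.0066] [-0.2  0.2  0. ] (-0.345, 0, 0.02)
[-0.0741 -0.0025  0.0174] [-0.2  0.2  0. ] (-0.3, 0, 0.021)
[-0.1081 -0.0024  0.0256] [-0.2  0.2  0. ] (-0.265, 0, 0.022)
[-0.1325 -0.0024  0.0311] [-0.2  0.2  0. ] (-0.24, 0, 0.023)
```

View pics/c3.png

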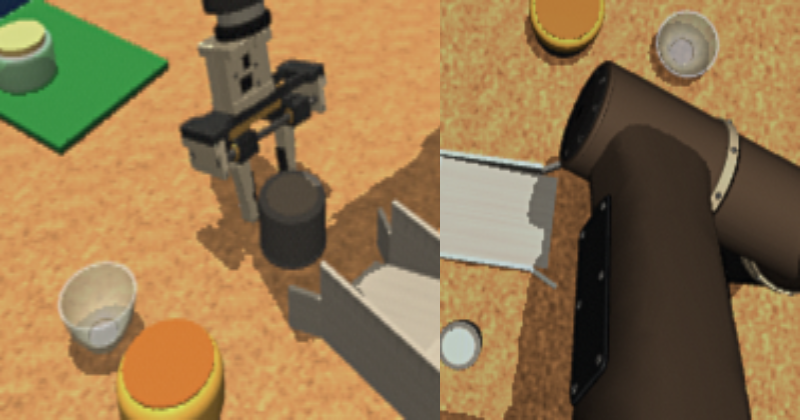

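The tin stands upright in the cradle just before the mouth, and the steady force is about 1 N. I'll check its position from the top-disc centre at scene pixel (226,163).

```bash
python3 - <<'E'
from h import *
print(RC.T@(back('scene',(226,163.5),.05)-OC))
E
```

```text
[-0.33580843  0.00682552  0.05      ]
```

Emit:
jog_arm:
  motion:
    - [[-0.014,-0.001,0.004,0,0,0,0.054],[-0.028,-0.002,0.006,0,0.2,0,0.054],[-0.042,-0.002,0.01,0,0.2,0,0.054],[-0.056,-0.002,0.013,0,0.2,0,0.054],[-0.07,-0.002,0.016,0,0.2,0,0.054],[-0.084,-0.002,0.02,0,0.2,0,0.054],[-0.096,-0.002,0.023,0,0.2,0,0.054],[-0.108,-0.002,0.025,0,0.2,0,0.054]]

```text
t: 4.15
eef_pos: [0.5079, -0.0425, 0.0436]
ee_rot: [-3.138, 0.261, -1.692]
force: [-0.5, -2.0, -0.9]
width: 0.0543
```

```bash
python3 - <<'E'
from h import *
import cv2
for n in ['scene','top']:
    f=optics.grab_frame(n)[:,:,::-1]; cv2.imwrite(f'pics/{n}4.png',f)
rows([(-.24,0,.025),(-.21,0,.030),(-.18,0,.038),(-.15,0,.048),(-.12,0,.056),(-.1,0,.062),(-.085,0,.066)])
a=cv2.imread('pics/scene4.png')[110:290,130:400]
cv2.imwrite('pics/c4.png',cv2.resize(a,None,fx=2.9,fy=2.9,interpolation=cv2.INTER_CUBIC))
E
```

```text
t 4.25 tip [-2.636e-01  2.000e-04  2.280e-02] F [ 0.5 -0.3  0.8] w 0.054
[-0.0234 -0.0003  0.004 ] [-0.3 -0.   0.1] (-0.24, 0, 0.025)
[-0.0536 -0.0004  0.0069] [-0.3 -0.   0.1] (-0.21, 0, 0.03)
[-0.0847 -0.0005  0.0069] [-0.3 -0.   0.1] (-0.18, 0, 0.038)
[-0.1162 -0.0005  0.005 ] [-0.3 -0.   0.1] (-0.15, 0, 0.048)
[-0.1473 -0.0006  0.0051] [-0.3 -0.   0.1] (-0.12, 0, 0.056)
[-0.1682 -0.0007  0.0044] [-0.3 -0.   0.1] (-0.1, 0, 0.062)
[-0.1837 -0.0007  0.0044] [-0.3 -0.   0.1] (-0.085, 0, 0.066)
```

View pics/c4.png

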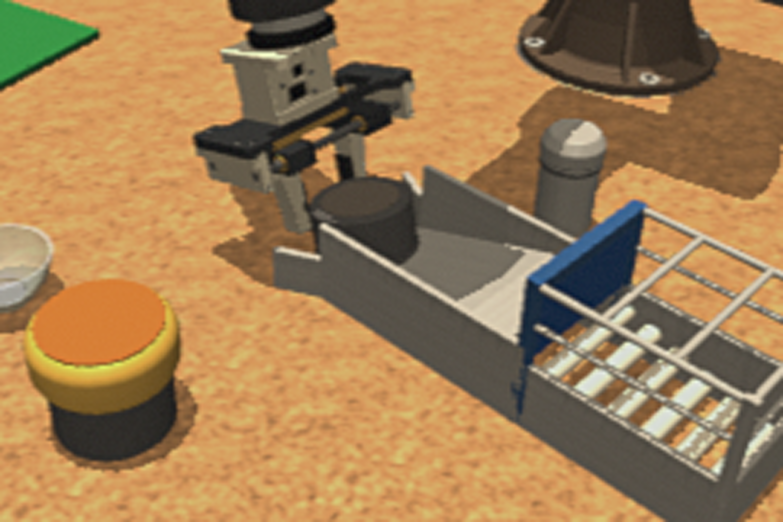

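The tin is in the chute mouth with its front on the ramp foot, centred between the cheeks. Pushing up the ramp now.

Emit:
jog_arm:
  motion:
    - [[-0.012,0,0.002,0,0,0,0.054],[-0.024,0,0.004,0,0,0,0.054],[-0.036,0,0.005,0,0,0,0.054],[-0.048,0,0.006,0,0,0,0.054],[-0.06,0,0.007,0,0,0,0.054],[-0.072,0,0.007,0,0,0,0.054],[-0.084,0,0.006,0,0,0,0.054],[-0.094,0,0.005,0,0,0,0.054]]

```text
t: 5.05
eef_pos: [0.5196, 0.049, 0.0646]
ee_rot: [-3.135, 0.26, -1.689]
force: [-0.7, -9.1, 4.1]
width: 0.0541
```

```bash
cat > look.py <<'E'
from h import *
import sys
k=sys.argv[1]
f=optics.grab_frame('scene')[:,:,::-1]; cv2.imwrite(f'pics/s{k}.png',f)
cv2.imwrite(f'pics/c{k}.png',cv2.resize(f[110:290,170:440],None,fx=2.9,fy=2.9,interpolation=cv2.INTER_CUBIC))
rows(eval(sys.argv[2]))
E
python3 look.py 5 "[(-.15,0,.05),(-.135,0,.055),(-.12,0,.061),(-.105,0,.068),(-.09,0,.071),(-.075,0,.072),(-.06,0,.072)]"
```

```text
t 5.1 tip [-0.1706 -0.0002  0.0438] F [-1.  -4.9  3.5] w 0.054
[-0.0215  0.     -0.0007] [-0.3 -0.   0.2] (-0.15, 0, 0.05)
[-0.0372 -0.     -0.0017] [-0.3 -0.   0.2] (-0.135, 0, 0.055)
[-0.0533 -0.0001 -0.0036] [-0.3 -0.   0.2] (-0.12, 0, 0.061)
[-0.0696 -0.0002 -0.0065] [-0.3 -0.   0.2] (-0.105, 0, 0.068)
[-0.0848 -0.0002 -0.0055] [-0.3 -0.   0.2] (-0.09, 0, 0.071)
[-0.0996 -0.0003 -0.0026] [-0.3 -0.   0.2] (-0.075, 0, 0.072)
[-0.1141 -0.0003  0.0013] [-0.3 -0.   0.2] (-0.06, 0, 0.072)
```

View pics/c5.png

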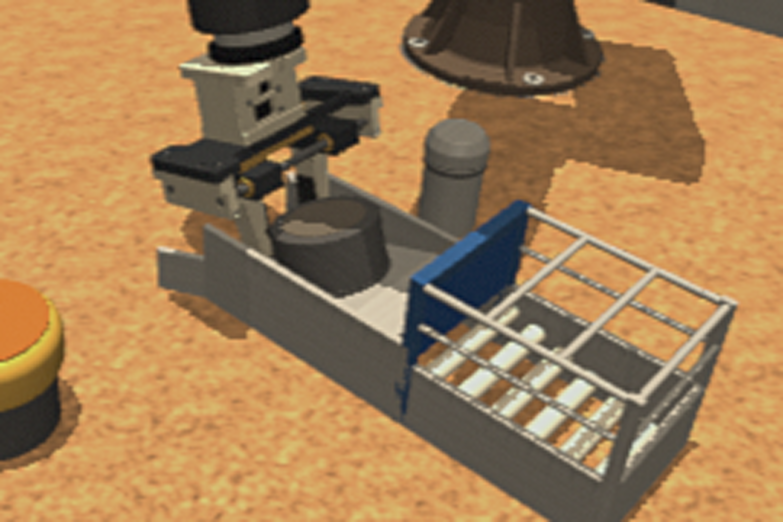

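The tin sits flat on the ramp in the cradle, with clearance all round. Going slower toward the crest.

Emit:
jog_arm:
  motion:
    - [[-0.008,0,0,0,0,0,0.054],[-0.016,0,-0.0005,0,0,0,0.054],[-0.024,0,-0.001,0,0,0,0.054],[-0.032,0,-0.001,0,0,0,0.054],[-0.04,0,-0.002,0,0,0,0.054],[-0.048,0,-0.003,0,0,0,0.054],[-0.056,0,-0.004,0,0,0,0.054],[-0.063,0,-0.005,0,0,0,0.054]]

```text
t: 5.9
eef_pos: [0.5267, 0.1093, 0.0865]
ee_rot: [-3.135, 0.26, -1.688]
force: [-0.9, -7.5, 3.2]
width: 0.054
```

```bash
python3 look.py 6 "[(-.105,0,.068),(-.09,0,.071),(-.075,0,.072),(-.06,0,.073),(-.045,0,.073),(-.03,0,.073)]"
```

```text
t 5.95 tip [-0.1102 -0.      0.0658] F [-2.2 -2.   3.2] w 0.054
[-0.0056 -0.0002 -0.0008] [-0.4 -0.1  0.2] (-0.105, 0, 0.068)
[-0.0209 -0.0002  0.0002] [-0.4 -0.1  0.2] (-0.09, 0, 0.071)
[-0.0356 -0.0003  0.0031] [-0.4 -0.1  0.2] (-0.075, 0, 0.072)
[-0.0504 -0.0003  0.006 ] [-0.4 -0.1  0.2] (-0.06, 0, 0.073)
[-0.0649 -0.0003  0.0098] [-0.4 -0.1  0.2] (-0.045, 0, 0.073)
[-0.0794 -0.0004  0.0137] [-0.4 -0.1  0.2] (-0.03, 0, 0.073)
```

View pics/c6.png

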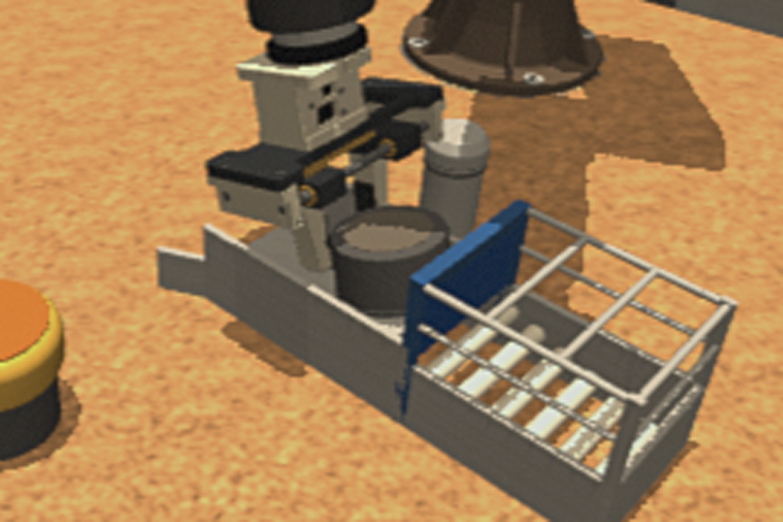

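The tin is at the crest, near level and just short of the flap. The gripper is clear of the shaker. Pushing on under the flap.

Emit:
jog_arm:
  motion:
    - [[-0.008,0,-0.0005,0,0,0,0.054],[-0.016,0,0,0,0,0,0.054],[-0.024,0,0.001,0,0,0,0.054],[-0.032,0,0.0025,0,0,0,0.054],[-0.04,0,0.004,0,0,0,0.054],[-0.048,0,0.0055,0,0,0,0.054],[-0.055,0,0.007,0,0,0,0.054]]

```text
t: 6.65
eef_pos: [0.5337, 0.1659, 0.0945]
ee_rot: [-3.134, 0.261, -1.688]
force: [-0.3, -0.3, 0.7]
width: 0.054
```

```bash
python3 look.py 7 "[(-.06,0,.073),(-.05,0,.073),(-.04,0,.073),(-.03,0,.073),(-.02,0,.074)]"
```

```text
t 6.7 tip [-0.0535 -0.      0.0734] F [ 0.4  1.1 -0.5] w 0.054
[ 0.0064 -0.0001 -0.0013] [-0.4 -0.   0.3] (-0.06, 0, 0.073)
[-0.0033 -0.0001  0.0012] [-0.4 -0.   0.3] (-0.05, 0, 0.073)
[-0.0129 -0.0001  0.0038] [-0.4 -0.   0.3] (-0.04, 0, 0.073)
[-0.0226 -0.0002  0.0064] [-0.4 -0.   0.3] (-0.03, 0, 0.073)
[-0.0325 -0.0002  0.008 ] [-0.4 -0.   0.3] (-0.02, 0, 0.074)
```

View pics/c7.png

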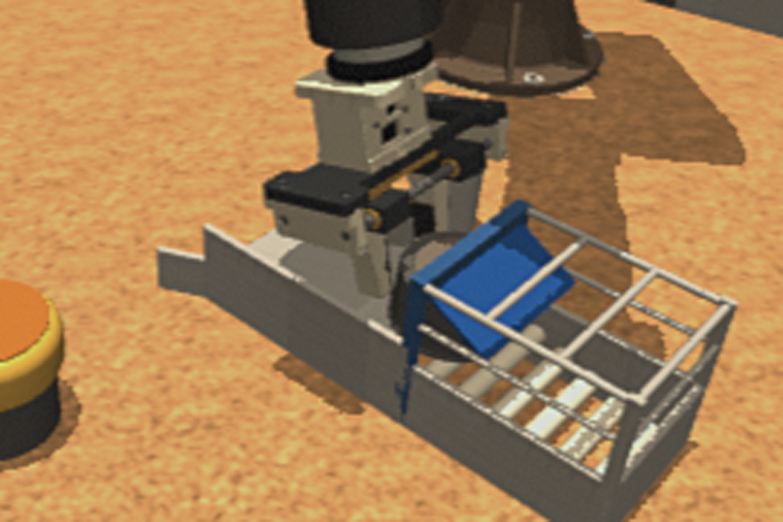

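The flap has swung open over the tin and the contact force is near zero. I'll push a little further so the tin rolls on.

Emit:
jog_arm:
  motion:
    - [[-0.008,0,0.0025,0,0,0,0.054],[-0.014,0,0.004,0,0,0,0.054],[-0.02,0,0.0055,0,0,0,0.054],[-0.02,0,0.0055,0,0,0,0.054],[-0.02,0,0.0055,0,0,0,0.054]]

```text
t: 7.2
eef_pos: [0.5363, 0.1873, 0.0944]
ee_rot: [-3.134, 0.261, -1.687]
force: [0.1, -0.1, 0.4]
width: 0.0543
```

```bash
python3 look.py 8 "[(-.03,0,.073),(-.02,0,.074),(-.01,0,.074)]"
```

```text
t 7.25 tip [-0.0328  0.0001  0.0731] F [0.8 0.3 0.2] w 0.054
[-0.0027 -0.0003  0.0009] [-0.4 -0.   0.3] (-0.03, 0, 0.073)
[-0.0126 -0.0003  0.0025] [-0.4 -0.   0.3] (-0.02, 0, 0.074)
[-0.0223 -0.0004  0.0051] [-0.4 -0.   0.3] (-0.01, 0, 0.074)
```

View pics/c8.png

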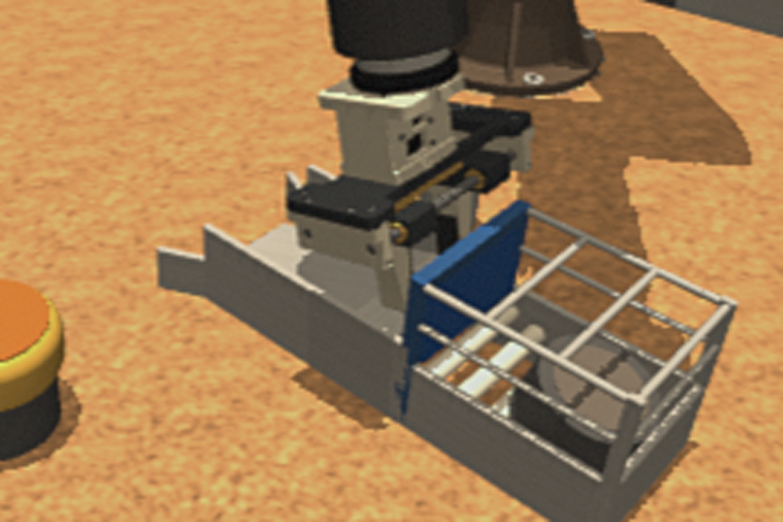

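The tin has rolled to the end wall and stands on the rollers, and the flap hangs shut. Retreating up and back.

Emit:
jog_arm:
  motion:
    - [[0.01,0,-0.02,0,0,0,0.054],[0.02,0,-0.05,0,0,0,0.054],[0.03,0,-0.08,0,0,0,0.054],[0.05,0,-0.11,0,0,0,0.054],[0.08,0,-0.13,0,0,0,0.054],[0.11,0,-0.14,0,0,0,0.054],[0.11,0,-0.14,0,0,0,0.054],[0.11,0,-0.14,0,0,0,0.054]]

```text
t: 8.05
eef_pos: [0.5186, 0.0449, 0.2014]
ee_rot: [-3.134, 0.262, -1.689]
force: [-0.8, -0.0, 0.6]
width: 0.0539
```

```bash
python3 look.py 9 "[]"; python3 - <<'E'
from h import *
f=optics.grab_frame('top')[:,:,::-1]; a=cv2.imread('pics/s9.png')
cv2.imwrite('pics/c9b.png',cv2.resize(np.hstack([a[130:310,80:430],f[90:270,130:360]]),None,fx=1.37,fy=1.8))
E
```

```text
t 8.1 tip [-0.1755  0.0005  0.1799] F [-0.1  0.5  0.3] w 0.054
```

View pics/c9b.png

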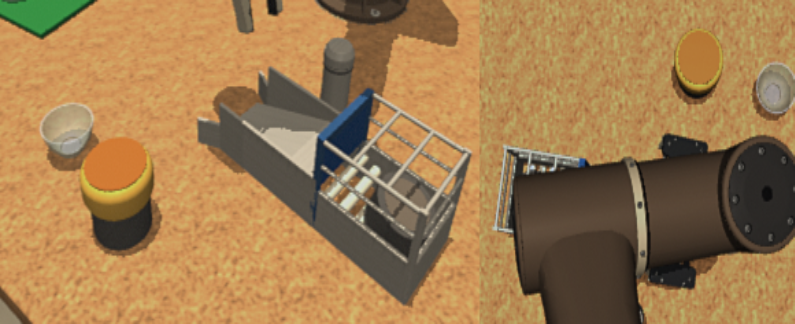

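View pics/c9.png

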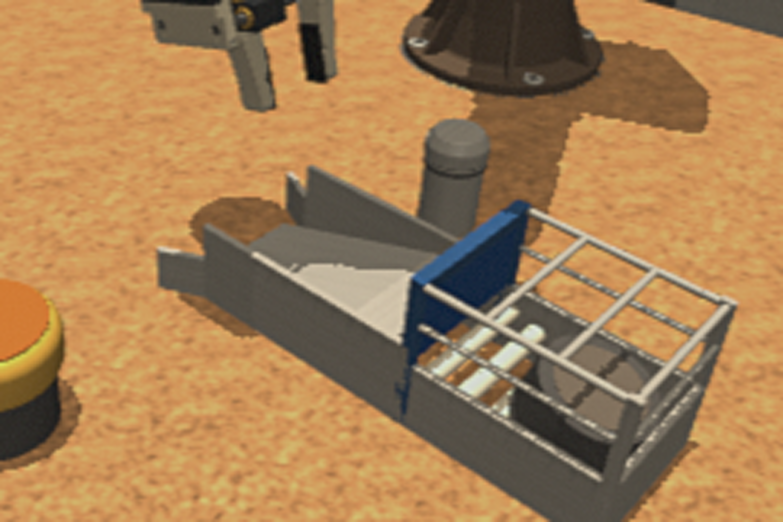

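The tin is against the end wall with its disc at about (595,385), unchanged since the last picture. The flap is shut and the arm is clear. One position check, then I hand in.

```bash
python3 - <<'E'
from h import *
for z in (.06,.07): print(RC.T@(back('scene',(375,242.8),z)-OC))
arm.job_done()
E
```

```text
[0.10534    0.00797554 0.06      ]
[ 0.1090788  -0.00271037  0.07      ]
the job is handed in; nothing more can be done
```

The tin is in the cage, mouth down on the rollers against the end wall, and the flap is hanging shut behind it. I handed the job in at about 8 s of the 64 s allowed; the hand-in gave no verdict.

I slid the tin onto the chute axis with the half-open fingers behind it, tilted 15°. From there I pushed it up the ramp and under the flap until it rolled down to the end wall by itself, then backed the arm up and away.

Last checks:
- **Tin position:** the final scene picture puts its middle at chute x of about 0.105–0.11 m and y within ±0.01 m. It had not moved between the last two pictures.
- **Flap:** a picture during the push shows it open over the tin, and the final one shows it shut.
- **Arm:** it stands clear of everything, with wrist force readings near zero. The highest force I saw at the end of a move was about 10 N.
- **Bystanders:** the cake, bowl and shaker look unmoved in the pictures; I did not re-measure them.

No check failed or disagreed. I judged the tin's final height and tilt by eye.

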